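# Load a cell into the spring well of a sloping cell tester and trap it with the gate

## Task

Take the red battery cell out of the three-hole caddy and put it, the same end up as it stands there, into the spring-loaded well in the sloping panel of the cell tester. Press it in against the spring until its top is below the steel gate, and slide the gate fully across over it so that the gate keeps it trapped. Leave the two black cells in the caddy and do not disturb the screwdriver, the tin or the multimeter.

Things in the scene. Friction and masses are not known exactly. Their poses are not given: they have to be found in the camera images.
- red_cell: AA battery cell, 50 mm long, drawn 15 mm across but 17 mm across to the fingers, ~23 g, loose; the upper part that shows is red, its positive end with the small nipple is up. It stands upright in one of the caddy's three holes (which one varies) and rises 28 mm above the caddy's top. Origin on its side, half way along; its y axis runs along the cell and points from the positive to the negative end
- red_cell_top (a point): centre of the red cell's positive (upper) end face, on the cell's axis; the cell reaches 50 mm below it
- black_cell_1: a cell of the same size, black where it shows, yellow lower down; stays in the caddy. Origin on its side, half way along
- black_cell_2: as black_cell_1
- caddy: blue block 34 x 104 x 26 mm on a 46 x 116 x 3 mm foot plate, fixed to the bench, with three holes 18.5 mm wide and 22 mm deep in a row along its y axis, at y = -32, 0 and 32 mm. Origin at the centre of its underside, z up
- tester: cell tester, fixed to the bench: grey enclosure 168 mm deep (x), 176 mm wide (y), 127 mm high at the back, with a dark panel that slopes 30 degrees and faces to its own -x (toward the middle of the bench and the robot). Origin at the centre of its underside; x points to its back, z up
- well: round well in the sloping panel, square to it, leaning 30 degrees from vertical toward the tester's front. Origin on its axis at the panel's face; z points out along the axis, x up the slope, y to the left seen facing the panel (the way the gate closes). Funnel 28 mm wide narrowing within 4 mm to a 20 mm bore. Two fixed gate guides, 13 mm high, run along y at x = -32 to -24 and 24 to 32 mm
- spring_contact (a joint): sprung copper contact in the bore that carries the cell, in metres: 0 = up, 0.016 = down at its stop. A cell resting on it has its top at well z = 18 mm; pressing takes 2 N at first and 0.4 N more per mm; let go, the cell comes back up. A cell trapped under the gate has its top at z = 8 mm
- gate (a joint): sliding steel gate over the well, in metres: 0 = fully open (its start), 0.026 = fully across, moved to well +y. About 1.2 N of friction; stays where left. Plate 54 mm wide (well x), 2.5 mm thick, underside at well z = 8 mm, top at 10.5 mm, free below it to the panel at z = 0. It has a window, and behind (-y of) the window a solid part 36 mm long that covers the well once closed
- gate_front (a point): middle of the window's front edge on the gate's top, at well y = 14.5 mm + joint value; ahead of it a bar 8 mm wide. Window 42 mm (x) by 26 mm (y), y = -11.5 to 14.5 mm when open. A tool pressing the cell down through the window can carry the gate across by moving along +y against this bar: the solid part follows over the cell before the tool has left it
- flux_tin: green-lidded tin 52 mm across, 23 mm high, loose, to be left alone. Origin at the centre of its underside
- driver_red: red-handled screwdriver 165 mm long lying on the bench, loose, to be left alone
- multimeter: yellow multimeter 146 x 90 x 44 mm lying on the bench at the right, loose, to be left alone

How it is judged:
By the outcome, as a careful person would: the job done as asked, in the order asked, and still so for the second after the job is handed in, with the robot touching nothing.
It also fails if it takes over 45 s, if anything falls off the work surface, if the arm or the gripper's body presses on something with over 40 N, if the wrist force passes 120 N, or if a joint passes its speed limit or range.

## Robot

A 6-joint arm with a two-finger parallel gripper is mounted at the origin on a cart in front of the work surface, level with it; the furniture and walls round the work are solid. World frame = base frame: x ahead of the robot, y to its left, z up, the work surface at z = 0. Lengths are in m, angles in rad, forces in N, time in s.
With the tool pointing down it reaches from about 0.25 to 0.725 m from the base axis. Payload 4 kg.
Tool frame: the origin (TCP) lies at the very end of the fingers, on their centre line; the grasp point (between the pads) lies 19 mm behind it; z points along the fingers, y is the line along which they close (so a half turn about z gives the same grasp; the last joint's range is limited). The gripper opens to 85 mm and grips with 20 to 120 N. Pads are 22 mm wide; open, the fingers measure 114 mm over their backs; the gripper's body (76 mm by 85 mm) begins 54 mm behind the grasp point. The pads swing forward as they close: fully open they stand 13 mm farther back than shut.
Start: joints at [-1.139, 0.241, 0.005, 1.335, 0, 1.571], TCP at [0.209, -0.454, 0.198] pointing down, gripper open.
Joint ranges: [-2.72, 2.72], [-1.05, 1.87], [-1.09, 1.28], [-1.99, 2.15], [-1.42, 1.44], [-3.14, 3.14]. Speed limits (rad/s): [2.79, 2.79, 3.14, 3.14, 3.14, 3.14].

## Interface

Orientations are given as a unit quaternion [x, y, z, w].
In Python, from workcell import bot, vision, workorder, boxes_of gives the robot as it stands.
- The arm moves only by the tool send_rows, never from a script. Its argument "motion" is text: rows parted by semicolons, each of 5 numbers parted by spaces: the closure, from -1 (fully open) to 1 (shut), so that 0 is half open, then the shift along the tool's x, y, z in cm, then the turn about the tool's z in rad. In form: claw x y z twist; .... A call has 1 to 5 rows; each row is the pose to reach, as a shift and turn from the pose commanded when the call began, along the tool's axes at that moment; what a row does not reach only later rows make up. A row lasts 1/10 s, in which the tool goes at most 50 mm and 8.59 degrees, less where a joint would pass 70% of its speed; a pose out of reach is approached as far as the arm can. A call with a gripper value outside its range is refused whole. The fingers move at their own pace and stop on an object; the grip force is fixed at half the most. Time passes only in rows, so rows that repeat a pose let the fingers close. It gives the time, the measured TCP pose, the force, the opening and the grip force at its end, in the units of the state.
- bot.get_obs(): the state, without advancing time (a new reading comes with each control period).
- vision.camera(name): name is "scene" or "top"; returns the picture (400x640x3 uint8, red, green, blue); there is no depth.
- vision.camera_model(name): a dict with "fov_y" (degrees; the focal length in pixels is half the picture's height over the tangent of half this angle, whatever the lens; pixels are square), "cx", "cy" (the principal point, pixels), "k1" (the pictures are not rectified: a ray, as slopes to the right and down, at radius r is drawn at 1 + k1 r^2 times it, then the intrinsics apply), "world_from_camera" (4x4, takes a point from camera to world coordinates). Camera axes: x right, y down, z forward; pixel columns grow to the right and rows downward; lengths in m; the calibration is good to about 2 mm. A picture is of the moment at which its call begins. camera_model takes no time and is no camera call.
- workorder.job_done(): hands the job in; it is judged then, once.
Trained networks look in the newest picture that a camera, given by its name, has taken for a name from the list of things; names that differ only in an ending like _2 or _b are one class to them, and where a whole thing is asked for, a point or a joint stands for the part that bears it (a point fixed in the world has none). Each returns a list of dicts, best first, with "conf" (0 to 1); they miss things now and then, are a little off and sometimes report something else, mostly with a low value. They report only what shows in the picture. A call takes as long as a camera call.
- boxes_of(camera, target): "rect" ([centre column, centre row, width, height] in pixels, round what is visible of it).
The state is a dict: "clock": time; "joint_pos": joint angles; "joint_vel": joint speeds; "tau": joint torques, N m; "eef_pos": TCP position; "tool_rot": TCP orientation; "ft_force": force on the tool from outside, world axes, zero at the start; "ft_torque": the same for the moment, N m; "grip_width": finger opening in m; "grasp_force": force on a finger pad.
Only numpy, scipy, OpenCV 4.12 (cv2) and the standard library are available. Lean on these libraries where they do the work, as an engineer would, in place of code of your own. Each camera call takes 0.05 s, during which the arm holds its last target. There are 200 camera calls.

## Working session

There is one attempt and no reset: what is moved stays moved. The work goes in short steps, Python scripts to look and compute and a tool call to move; the robot and the scene stay as the last step left them, time stands still between calls to the robot, and variables do not carry over. Pictures are saved under pics/ and viewed, at most 10 in all, crops included, and the job is handed in when it is done.

Besides the shell and the picture viewer there is one more tool, called after "Request:" as name(argument=value, ...), one argument or row to a line, values as JSON. send_rows: Moves the arm, as the interface text tells. Its arguments: {"type":"object","properties":{"motion":{"type":"string"}},"required":["motion"]}

```bash
mkdir -p pics; ls; python3 - <<'E'
from workcell import bot, vision, workorder, boxes_of
import cv2
for n in ("scene","top"):
    im=vision.camera(n); cv2.imwrite(f"pics/{n}0.png",im[:,:,::-1])
    m=vision.camera_model(n); print(n,m)
    for t in ("red_cell","black_cell_1","caddy","tester","gate","well"):
        print(t,[(d['conf'],d['rect']) for d in boxes_of(n,t)][:3])
print(bot.get_obs())
E
```

```text
pics
scene {'fov_y': 50.129844307298555, 'cx': 318.0637581600517, 'cy': 197.6761370859984, 'k1': 0.017541043196820247, 'world_from_camera': array([[-0.69339832, -0.42180569,  0.58419067, -0.14172538],
       [-0.72042759,  0.39062163, -0.57306093,  0.57386741],
       [ 0.01352285, -0.81822656, -0.57473684,  0.71374073],
       [ 0.        ,  0.        ,  0.        ,  1.        ]])}
red_cell [(0.68, [239.8, 285.2, 8.3, 19.0])]
black_cell_1 [(0.58, [254.1, 279.7, 8.9, 14.2])]
caddy [(0.77, [240.0, 296.2, 56.3, 33.1])]
tester [(0.69, [333.3, 176.4, 66.4, 72.6])]
gate [(0.45, [331.2, 168.1, 20.0, 19.2])]
well []
top {'fov_y': 54.74071876188582, 'cx': 326.578646830464, 'cy': 201.19475260863817, 'k1': -0.029696920593977463, 'world_from_camera': array([[-0.02903099, -0.99261798,  0.11775712,  0.38133792],
       [-0.99956621,  0.02824392, -0.00834744, -0.01929404],
       [ 0.00495989, -0.11794837, -0.99300734,  1.03697327],
       [ 0.        ,  0.        ,  0.        ,  1.        ]])}
red_cell [(0.4, [222.6, 233.2, 5.8, 7.6])]
black_cell_1 [(0.63, [234.5, 236.6, 12.6, 6.9])]
caddy [(0.56
[... 192 characters left out ...]
)]
{'clock': 0.7, 'joint_pos': array([-1.13898839e+00,  2.40568614e-01,  5.01815064e-03,  1.33520376e+00,
       -2.88303843e-06,  1.57082227e+00]), 'joint_vel': array([-0.00280697, -0.00088833,  0.00069202,  0.0007252 ,  0.0018906 ,
       -0.00020468]), 'tau': array([-4.94529340e-04, -3.72076857e+01,  2.52641684e+01,  8.94702680e-04,
       -2.07963558e-05,  3.44045752e-06]), 'eef_pos': array([ 0.20925942, -0.45411343,  0.1980291 ]), 'tool_rot': array([9.76785915e-01, 2.14217823e-01, 3.10226499e-06, 2.08723142e-05]), 'ft_force': array([ 0.0932544 , -0.65545867, -0.18069379]), 'ft_torque': array([-0.01997165,  0.00703588,  0.04759174]), 'grasp_force': 0.0, 'grip_width': 0.08519370665414656}
```

```bash
python3 - <<'E'
import cv2,numpy as np
a=cv2.imread("pics/scene0.png");b=cv2.imread("pics/top0.png")
A=cv2.resize(a[130:330,200:400],None,fx=2,fy=3) if 0 else cv2.resize(a[120:320,200:400],(400,400),interpolation=cv2.INTER_CUBIC)
B=cv2.resize(b[100:260,190:460],None,fx=1.48,fy=1.48)
# layout: left scene crop 2x(200,120 origin), right top tester 4x, bottom caddy 
T=cv2.resize(b[115:215,340:440],(400,400),interpolation=cv2.INTER_CUBIC)
C=cv2.resize(b[210:260,190:270],(320,200),interpolation=cv2.INTER_CUBIC)
o=np.zeros((600,800,3),np.uint8);o[:400,:400]=A;o[:400,400:]=T;o[400:600,:320]=C
o[400:600,320:640]=cv2.resize(b,(320,200))
cv2.imwrite("pics/v1.png",o)
E
```

```text
(no output)
```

View pics/v1.png

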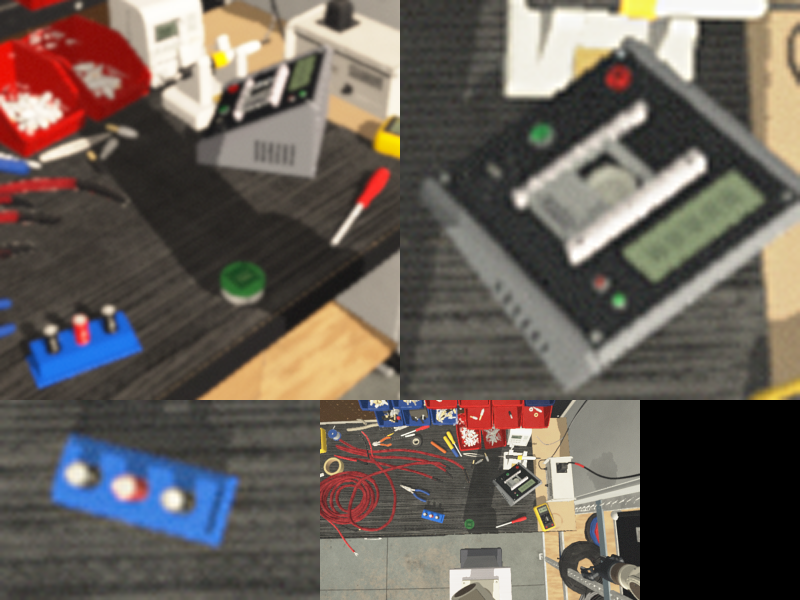

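```bash
python3 - <<'E'
import cv2,numpy as np
a=cv2.imread("pics/scene0.png");b=cv2.imread("pics/top0.png")
def z(im,u,v,w,h,W,H): 
    o=cv2.resize(im[v:v+h,u:u+w],(W,H),interpolation=cv2.INTER_LANCZOS4); return o
o=np.zeros((600,800,3),np.uint8)
o[:400,:400]=z(b,365,138,50,50,400,400)   # 8x
o[:400,400:]=z(a,305,145,50,50,400,400)   # 8x
o[400:,:400]=z(b,200,218,50,25,400,200)
o[400:,400:]=z(a,210,265,64,32,400,200)
cv2.imwrite("pics/v2.png",o)
E
```

```text
(no output)
```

View pics/v2.png

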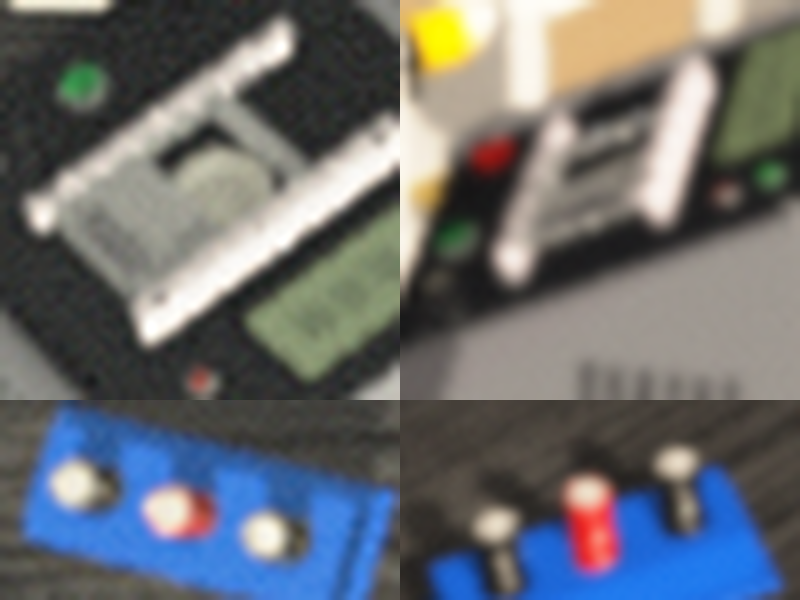

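```bash
cat > h.py <<'E'
import numpy as np
from workcell import bot, vision, workorder, boxes_of
from scipy.optimize import least_squares
M={n:vision.camera_model(n) for n in("scene","top")}
def proj(n,P):
    m=M[n];W=m["world_from_camera"];c=(np.atleast_2d(P)-W[:3,3])@W[:3,:3]
    s=c[:,:2]/c[:,2:];r2=(s**2).sum(1,keepdims=True);s=s*(1+m["k1"]*r2)
    f=200/np.tan(np.radians(m["fov_y"]/2));return s*f+[m["cx"],m["cy"]]
def R_well(yaw): # yaw: world direction of upslope
    c,s=np.cos(yaw),np.sin(yaw);h=np.array([c,s,0]);k=np.array([0,0,1.])
    x=h*np.cos(np.pi/6)+k*.5;z=-h*.5+k*np.cos(np.pi/6);return np.c_[x,np.cross(z,x),z]
def tri(pt,ps,z=None):
    g=lambda P:np.r_[proj("top",P)[0]-pt,proj("scene",P)[0]-ps]
    r=least_squares(g,[.3,0,.05]);return r.x,r.fun
E
python3 - <<'E'
from h import *
np.set_printoptions(precision=4,suppress=True)
T=lambda u,v:(365+(u+.5)/8-.5,138+(v+.5)/8-.5)
S=lambda u,v:(305+(u-400+.5)/8-.5,145+(v+.5)/8-.5)
T2=lambda u,v:(200+(u+.5)/8-.5,218+(v-400+.5)/8-.5)
S2=lambda u,v:(210+(u-400+.5)*.16-.5,265+(v-400+.5)*.16-.5)
for a,b in(((75,482),(497,525)),((172,508),(586,490)),((268,535),(677,460))): print(tri(T2(*a),S2(*b)))
obs=[("top",(-28,'a',13),T(40,213)),("top",(-28,'b',13),T(285,40)),("top",(28,'a',13),T(148,328)),
("scene",(-28,'a',13),S(512,258)),("scene",(-28,'b',13),S(562,125)),("scene",(28,'a',13),S(658,210)),("scene",(28,'b',13),S(702,65)),
("top",(0,0,-2),T(221,187)),("top",(-21,14.5,10.5),T(210,98)),("top",(21,14.5,10.5),T(283,180))]
def f(p):
    o=p[:3];R=R_well(p[3]);e=[]
    for n,q,px in obs:
        q=np.array([p[4] if v=='a' else p[5] if v=='b' else v/1000 for v in q])
        e.append(proj(n,o+R@q)[0]-px)
    return np.ravel(e)
r=least_squares(f,[.4,-.15,.08,-2.2,-.05,.05],loss='soft_l1');print(r.x,r.cost);print(f(r.x).reshape(-1,2))
E
```

```text
(array([0.4375, 0.2736, 0.051 ]), array([ 0.3773,  0.3385, -0.4037, -0.085 ]))
(array([0.429, 0.243, 0.052]), array([ 0.0993,  0.0909, -0.1093, -0.021 ]))
(array([0.4194, 0.2123, 0.052 ]), array([ 0.1473,  0.1377, -0.1668, -0.029 ]))
[ 0.5914 -0.199   0.0711 -2.5218 -0.0505  0.049 ] 6.917287492642274
[[ 0.0269  0.4774]
 [-0.2304 -0.715 ]
 [-0.1229 -0.9415]
 [-0.4042  0.2191]
 [-0.584  -0.5011]
 [-1.2801 -0.4259]
 [-1.6994  0.4564]
 [ 0.6079  1.6898]
 [ 0.521   1.9959]
 [ 1.8282  1.027 ]]
```

```bash
cat > ov.py <<'E'
from h import *
import cv2,sys
def ov(p,out,tf="pics/top0.png",sf="pics/scene0.png",q=0.0):
    o=np.array(p[:3]);R=R_well(p[3]);a,b=p[4]*1e3,p[5]*1e3;q*=1e3
    box=lambda x0,x1,y0,y1,z:[(x0,y0,z),(x1,y0,z),(x1,y1,z),(x0,y1,z),(x0,y0,z)]
    t=np.linspace(0,6.3,30)
    L=[box(-32,-24,a,b,13),box(24,32,a,b,13),box(-21,21,-11.5+q,14.5+q,10.5),box(-27,27,-47.5+q,22.5+q,10.5),[(14*np.cos(k),14*np.sin(k),0) for k in t]]
    img=[]
    for n,fn,u,v in(("top",tf,362,135),("scene",sf,305,140)):
        im=cv2.imread(fn)[v:v+60,u:u+57];im=cv2.resize(im,(399,420),interpolation=cv2.INTER_CUBIC)
        for l,c in zip(L,[(0,0,255),(0,0,255),(255,0,255),(255,255,0),(0,255,0)]):
            px=(proj(n,o+np.array(l)/1e3@R.T)-[u,v]+.5)*7
            cv2.polylines(im,[px.astype(np.int32)],False,c,1)
        img.append(im)
    cv2.imwrite(out,np.hstack(img))
if __name__=="__main__": ov([float(x) for x in sys.argv[2:]],sys.argv[1])
E
python3 ov.py pics/o1.png .5935 -.199 .0711 -2.53 -.0505 .049
```

```text
(no output)
```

View pics/o1.png

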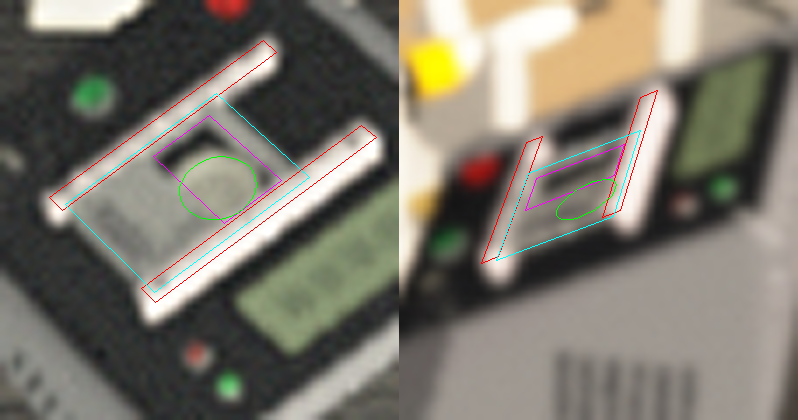

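```bash
cat > go.py <<'E'
# usage: go.py x y z [yaw_deg of tool x]  -> shift in tool axes (cm), twist
import sys
from workcell import bot
import numpy as np
from scipy.spatial.transform import Rotation as Ro
o=bot.get_obs();R=Ro.from_quat(o["tool_rot"]).as_matrix();p=o["eef_pos"]
t=[float(v) for v in sys.argv[1:]]
d=R.T@(np.array(t[:3])-p)*100;yaw=np.degrees(np.arctan2(R[1,0],R[0,0]))
tw=-(t[3]-yaw+180)%360-180 if len(t)>3 else 0
print("shift cm",d.round(2),"twist",round(np.radians(-((t[3]-yaw+180)%360-180)),3) if len(t)>3 else 0)
print("t",o["clock"],"p",p.round(4),"yaw",round(yaw,1),"tilt",np.degrees(np.arccos(-R[2,2])).round(2),"F",o["ft_force"].round(2),"w",round(o["grip_width"],4),"g",o["grasp_force"],"q",o["joint_pos"].round(2))
E
sed -i '/^tw=/d' go.py
```

Request:
send_rows(
  motion="-1 3.3 -3.6 0 0;-1 6.7 -7.3 0 0;-1 10 -11 0 0;-1 13.3 -14.6 0 0;-1 16.5 -18.1 0 0",
)

```text
clock: 1.2
eef_pos: [0.2835, -0.2189, 0.1982]
tool_rot: [0.977, 0.214, 0.0, 0.0]
ft_force: [1.3, -0.2, 0.5]
grip_width: 0.0852
grasp_force: 0.0
```

```bash
python3 go.py .429 .243 .15 73.5
```

```text
shift cm [ 32.51 -35.9    4.81] twist -0.852
t 1.2 p [ 0.2835 -0.2189  0.1982] yaw 24.7 tilt 0.05 F [ 1.27 -0.16  0.46] w 0.0852 g 0.0 q [-0.66 -0.04 -0.31  1.3   0.    2.05]
```

Request:
send_rows(
  motion="-1 3.3 -3.6 0 -.15;-1 6.7 -7.3 0 -.3;-1 10 -11 0 -.45;-1 13.3 -14.6 0 -.6;-1 16.5 -18.1 0 -.74",
)

```text
clock: 1.7
eef_pos: [0.3579, 0.0148, 0.1985]
tool_rot: [0.831, 0.556, 0.001, 0.001]
ft_force: [0.8, -0.7, 0.5]
grip_width: 0.0856
grasp_force: 0.0
```

```bash
python3 go.py .429 .243 .12 73.5
```

```text
shift cm [23.8  -2.17  7.86] twist -0.105
t 1.7 p [0.3579 0.0148 0.1985] yaw 67.5 tilt 0.1 F [ 0.84 -0.67  0.52] w 0.0856 g 0.0 q [ 0.04 -0.04 -0.31  1.3  -0.    2.01]
```

Request:
send_rows(
  motion="-1 4.8 -.4 0 -.02;-1 9.6 -.9 1 -.04;-1 14.4 -1.3 3 -.06;-1 19.2 -1.75 5.5 -.08;-1 23.8 -2.17 7.8 -.105",
)

```text
clock: 2.2
eef_pos: [0.4282, 0.2358, 0.1231]
tool_rot: [0.803, 0.597, 0.001, 0.0]
ft_force: [0.7, -0.9, 0.6]
grip_width: 0.0853
grasp_force: 0.0
```

Request:
send_rows(
  motion="-.3 0 0 0 0;-.3 0 0 0 0;-.3 0 0 0 0",
)

```text
clock: 2.5
eef_pos: [0.4276, 0.233, 0.1241]
tool_rot: [0.803, 0.596, 0.0, 0.0]
ft_force: [-0.1, 0.2, -0.2]
grip_width: 0.0556
grasp_force: 0.0
```

```bash
python3 go.py .429 .243 .039 73.5; python3 - <<'E'
from h import *
import cv2
o=np.zeros((400,800,3),np.uint8)
for i,(n,u,v,w) in enumerate((("top",190,205,60),("scene",200,240,80))):
    im=vision.camera(n)[:,:,::-1];cv2.imwrite(f"pics/{n}1.png",im)
    o[:,400*i:400*i+400]=cv2.resize(im[v:v+w,u:u+w],(400,400),interpolation=cv2.INTER_CUBIC)
cv2.imwrite("pics/v3.png",o)
E
```

```text
shift cm [ 1.   -0.16  8.51] twist -0.007
t 2.5 p [0.4276 0.233  0.1241] yaw 73.1 tilt 0.02 F [-0.09  0.16 -0.16] w 0.0556 g 0.0 q [ 0.5   0.26 -0.17  1.14 -0.    2.36]
```

View pics/v3.png

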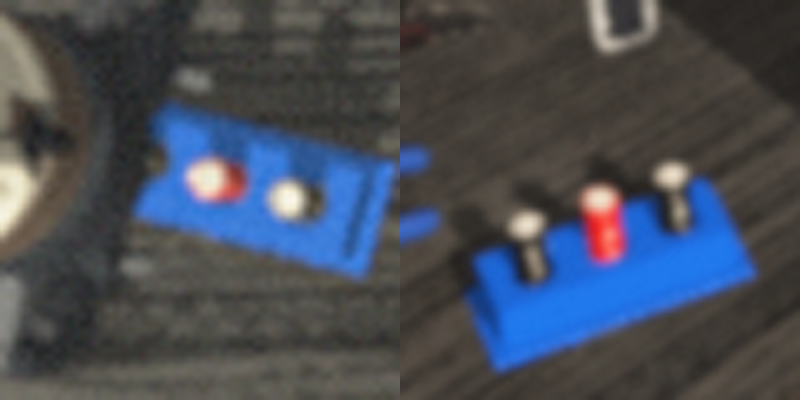

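```bash
python3 - <<'E'
from h import *
import cv2
o=np.zeros((500,800,3),np.uint8)
p=bot.get_obs()["eef_pos"]
for i,n in enumerate(("top","scene")):
    im=cv2.imread(f"pics/{n}1.png");q=proj(n,p)[0];print(n,q)
    cv2.circle(im,tuple(int(v) for v in q),4,(255,0,255),1)
    o[:500,400*i:400*i+400]=cv2.resize(im[40:340,110:350],(400,500))
cv2.imwrite("pics/v4.png",o)
E
```

```text
top [217.31009445 230.11805371]
scene [240.3713537  251.12425896]
```

View pics/v4.png

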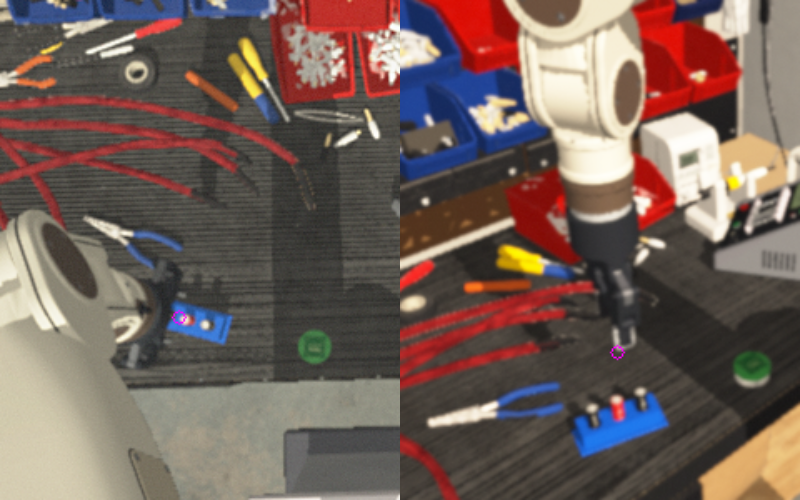

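Request:
send_rows(
  motion="-.3 .8 -.16 3 0;-.3 1 -.16 6 0;-.3 1 -.16 8 0;-.3 1 -.16 8.6 0;-.3 1 -.16 8.6 0",
)

```text
clock: 3.1
eef_pos: [0.429, 0.2427, 0.0379]
tool_rot: [0.803, 0.595, -0.0, -0.0]
ft_force: [-0.4, 0.4, -0.1]
grip_width: 0.0555
grasp_force: 0.0
```

Request:
send_rows(
  motion="1 0 0 0 0;1 0 0 0 0;1 0 0 0 0;1 0 0 0 0;1 0 0 0 0",
)

```text
clock: 3.6
eef_pos: [0.4293, 0.2438, 0.0379]
tool_rot: [0.803, 0.596, 0.0, 0.0]
ft_force: [-1.2, 0.3, -0.3]
grip_width: 0.0002
grasp_force: 0.0
```

```bash
python3 go.py .429 .243 .17 73.5
```

```text
shift cm [ -0.08  -0.   -13.21] twist -0.006
t 3.6 p [0.4293 0.2438 0.0379] yaw 73.2 tilt 0.04 F [-1.17  0.31 -0.33] w 0.0002 g 0.0 q [ 0.52  0.36 -0.28  0.93  0.    2.38]
```

```bash
python3 - <<'E'
from h import *
import cv2
o=np.zeros((400,800,3),np.uint8)
p=bot.get_obs()["eef_pos"]
for i,(n,u,v,w) in enumerate((("top",185,200,60),("scene",200,240,80))):
    im=vision.camera(n)[:,:,::-1].copy();cv2.imwrite(f"pics/{n}2.png",im);print(proj(n,p))
    o[:,400*i:400*i+400]=cv2.resize(im[v:v+w,u:u+w],(400,400),interpolation=cv2.INTER_CUBIC)
    q=(proj(n,p)[0]-[u,v]+.5)*400/w;cv2.circle(o,(int(q[0])+400*i,int(q[1])),6,(255,0,255),1)
    print([(d['conf'],d['rect']) for d in boxes_of(n,"red_cell")])
cv2.imwrite("pics/v5.png",o)
E
```

```text
[[222.2935938  231.25429973]]
[]
[[239.42646821 283.75411241]]
[(0.39, [239.9, 286.5, 1.2, 18.7])]
```

View pics/v5.png

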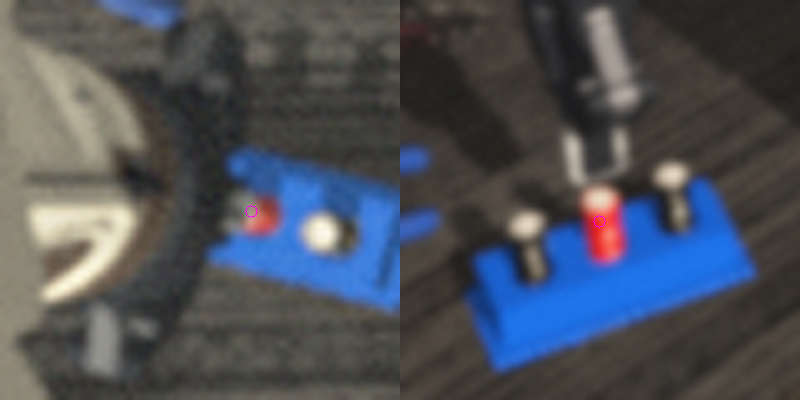

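Request:
send_rows(
  motion="1 0 0 -3 0;1 0 0 -6 0;1 0 0 -8 0;1 0 0 -8 0;1 0 0 -8 0",
)

```text
clock: 4.3
eef_pos: [0.4292, 0.2437, 0.1175]
tool_rot: [0.803, 0.596, 0.0, 0.0]
ft_force: [1.0, 0.5, -0.4]
grip_width: -0.0
grasp_force: 0.0
```

```bash
python3 - <<'E'
from h import *
import cv2
np.set_printoptions(linewidth=200)
p=bot.get_obs()["eef_pos"];print(p)
for n in("scene","top"):
    im=vision.camera(n)[:,:,::-1].copy();cv2.imwrite(f"pics/{n}3.png",im)
    a=[cv2.imread(f"pics/{n}{k}.png").astype(int) for k in(0,2,3)];print(n,proj(n,p)[0])
    d0=np.abs(a[1]-a[0]).sum(2);d1=np.abs(a[2]-a[0]).sum(2)
    if n=="scene":
        print("low");print(d0[262:292:1,228:254:2]);print("raised");print(d1[228:262:2,228:254:2])
    else: print("low");print(d0[220:244:2,208:240:2]);print("raised");print(d1[216:244:2,200:240:2])
E
```

```text
[0.4291554  0.24374921 0.11748564]
scene [235.91078724 256.10348899]
low
[[ 18  15  63  94  94  51  19  32  60  12  50  34  13]
 [  4  11  46  80  90  69  48  13  16  54  51  21  14]
 [  6   5  11  48  86  83  64  19  20  67  36   8   9]
 [  8   3  30   7  87  86  61  17  44  37  20  12   7]
 [  4   6  75  98  55  90  59  66 143  10  20   8  14]
 [  5   2 107 214  10  77  65  98 223   1  10   9  10]
 [ 12   7 120 302  72  62  41 125 253  12  10  16   9]
 [ 14   7  99 332  99  49  27 104 240  25  12   4   6]
 [ 13  11  79 320 107  35  18  67 213  30  10   8  10]
 [ 10   9  50 297 132  11  13  48 205  44   6   7  12]
 [ 12  13  34 295 154  16  22  80 200  37   9   7  15]
 [ 11  17  26 284 161  33  77 140 173  20  16  11  19]
 [ 15   9  15 256 191  84 147 173 118   2   5  16  22]
 [ 13  12   9 205 242 144 148 127  47  10  12  18  22]
 [ 10   9   8 135 219 104  67  36   6   3  10  11  18]
 [  2  16  11  56 103  21  13  17   3   2   6   9  20]
 [  8   8  12   6  11  19  23  22  12   9   8  13  10]
 [ 12  11  11  10  14  20  23  23  14  14   3  13  16]
 [  8   8  16   9  20  20  23  21  17
[... 2877 characters left out ...]
20  29  26  10  28  26   4  12   3]
 [ 49 103 253 467 564 374  24  55  11  12  12  25  10  14  25  10  15  16  11  18]
 [ 47 152 260 332 492 285  17  23  16  27  28  12  11  19  20  15  21  20  22  21]
 [ 44 168 266 287 203 146 120  18  15  21  22  31  15   9  14   9  34   9  13   8]
 [ 95 132 268 260 274 140  51  14  11  11  30  22  29  12  27  32  16  27  14   8]
 [ 55  54  89 155 171  56   9  25  20  12  11  24  15  25  16  28  31  32   9  15]
 [ 69  83  63  34   7   8   8  17  13  19  26  17  16  13  10   7  34  21  18   9]
 [ 13  44  76  15  19  14  12   5   4  13  11  26  17  33  16  11  14  24   8  27]
 [ 54  90 117   5   9  24   3   4  29   7  15  19   8  10  11  18  29  37  21  20]]
```

```bash
python3 - <<'E'
from h import *
for a in((219.5,231),(221,231),(222,231)): print(tri(a,(237.5,276.5)))
for a in((209,228.5),(210.5,228.5)): print(tri(a,(233.5,248)))
# scene-only line: for x,y at TCP, z
for p,v in(((.4293,.2438),276.5),((.4292,.2437),248)):
    z=np.linspace(0,.2,201);q=proj("scene",np.c_[np.full(201,p[0]),np.full(201,p[1]),z]);i=np.argmin(abs(q[:,1]-v));print(z[i],q[i])
o=bot.get_obs();print(o)
E
```

```text
(array([0.42955409, 0.24549223, 0.06044864]), array([-0.20311416, -0.18541731,  0.22369144,  0.04359768]))
(array([0.43072598, 0.24359415, 0.05794815]), array([-0.68746728, -0.62812311,  0.75822711,  0.14720907]))
(array([0.43151029, 0.24232158, 0.05627389]), array([-1.00974058, -0.92311862,  1.11476276,  0.21587128]))
(array([0.43075423, 0.24684196, 0.14040122]), array([ 0.40818269,  0.36660061, -0.45951558, -0.09602908]))
(array([0.43180273, 0.24507626, 0.1383391 ]), array([-0.07090476, -0.06374111,  0.07994115,  0.01664277]))
0.06 [238.48336365 276.35874297]
0.139 [234.87903556 248.09100535]
{'clock': 4.4, 'joint_pos': array([ 5.16462601e-01,  2.80064892e-01, -1.62324946e-01,  1.13095859e+00,
       -1.60119725e-06,  2.38125711e+00]), 'joint_vel': array([-0.00109723,  0.00571521, -0.00364806,  0.00369086, -0.00077466,
       -0.00026764]), 'tau': array([ 1.66956914e-03, -3.80393565e+01,  2.40326804e+01, -2.09396059e-02,
        2.30929400e-04,  4.11945891e-06]), 'eef_pos': array([0.42816296, 0.2431421 , 0.11625256]), 'tool_rot': array([ 8.03050142e-01,  5.95910094e-01, -1.26667505e-03, -1.54417378e-04]), 'ft_force': array([-0.22690274,  0.79876727, -0.1875563 ]), 'ft_torque': array([-0.03006148, -0.00432447,  0.00167241]), 'grasp_force': 0.0, 'grip_width': -4.049594203982623e-05}
```

Request:
send_rows(
  motion="-.2 0 0 3 0;-.2 0 0 3 0;-.2 0 0 6 0;-.2 0 0 8 0;-.2 0 0 9.9 0",
)

```text
clock: 4.9
eef_pos: [0.4283, 0.2432, 0.0175]
tool_rot: [0.803, 0.596, -0.001, -0.0]
ft_force: [0.2, -0.1, -0.3]
grip_width: 0.0514
grasp_force: 0.0
```

Request:
send_rows(
  motion="-.2 0 0 0 0;1 0 0 0 0;1 0 0 0 0;1 0 0 0 0;1 0 0 0 0",
)

```text
clock: 5.4
eef_pos: [0.4307, 0.2451, 0.0211]
tool_rot: [0.803, 0.596, 0.002, -0.0]
ft_force: [-1.6, 0.5, 8.3]
grip_width: 0.0002
grasp_force: 4.4
```

```bash
python3 go.py .429 .243 .14 73.5
```

```text
shift cm [ -0.2   -0.07 -11.89] twist -0.006
t 5.4 p [0.4307 0.2451 0.0211] yaw 73.2 tilt 0.27 F [-1.62  0.51  8.28] w 0.0002 g 4.387436990066149 q [ 0.52  0.38 -0.3   0.89  0.    2.38]
```

```bash
python3 - <<'E'
from h import *
import cv2
o=np.zeros((400,800,3),np.uint8)
for i,(n,u,v,w) in enumerate((("top",200,212,40),("scene",215,250,50))):
    im=vision.camera(n)[:,:,::-1].copy();cv2.imwrite(f"pics/{n}4.png",im)
    o[:,400*i:400*i+400]=cv2.resize(im[v:v+w,u:u+w],(400,400),interpolation=cv2.INTER_CUBIC)
cv2.imwrite("pics/v6.png",o)
E
```

View pics/v6.png

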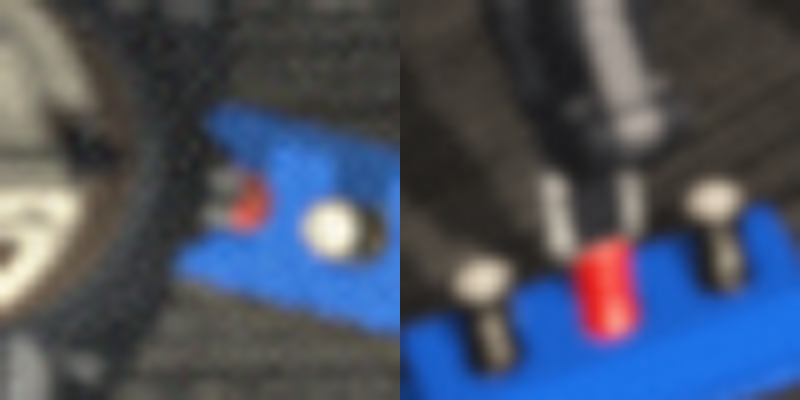

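Request:
send_rows(
  motion="-.2 0 0 -1 0;-.2 0 0 -1 0;-.2 0 0 -1 0;-.2 0 0 0 0;-.2 0 0 1.35 0",
)

```text
clock: 6.0
eef_pos: [0.4295, 0.2439, 0.0047]
tool_rot: [0.803, 0.596, 0.001, 0.0]
ft_force: [-0.4, -0.0, -0.2]
grip_width: 0.0512
grasp_force: 0.0
```

Request:
send_rows(
  motion="-.2 0 0 0 0;.8 0 0 0 0;.8 0 0 0 0;.8 0 0 0 0;.8 0 0 0 0",
)

```text
clock: 6.5
eef_pos: [0.4296, 0.2439, 0.0056]
tool_rot: [0.803, 0.596, 0.001, 0.0]
ft_force: [-0.1, -0.2, 2.0]
grip_width: 0.0139
grasp_force: 58.5
```

```bash
python3 go.py .429 .243 .14 73.5
```

```text
shift cm [ -0.09  -0.02 -13.44] twist -0.006
t 6.5 p [0.4296 0.2439 0.0056] yaw 73.2 tilt 0.06 F [-0.11 -0.24  1.98] w 0.0139 g 58.543546199798584 q [ 0.52  0.4  -0.31  0.85 -0.    2.38]
```

Request:
send_rows(
  motion=".8 0 0 -.5 0;.8 0 0 -1.5 0;.8 0 0 -4 0;.8 0 0 -7 0;.8 0 0 -10 0",
)

```text
clock: 7.0
eef_pos: [0.4289, 0.2435, 0.1068]
tool_rot: [0.803, 0.596, -0.0, -0.0]
ft_force: [0.1, -0.5, 0.7]
grip_width: 0.0137
grasp_force: 58.9
```

```bash
python3 go.py .429 .243 .14 73.5;  python3 - <<'E'
from h import *
import cv2
o=np.zeros((400,800,3),np.uint8)
for i,(n,u,v,w) in enumerate((("top",180,200,60),("scene",205,225,60))):
    im=vision.camera(n)[:,:,::-1].copy();cv2.imwrite(f"pics/{n}5.png",im)
    o[:,400*i:400*i+400]=cv2.resize(im[v:v+w,u:u+w],(400,400),interpolation=cv2.INTER_CUBIC)
cv2.imwrite("pics/v7.png",o)
E
```

```text
shift cm [-0.05  0.03 -3.32] twist -0.006
t 7.0 p [0.4289 0.2435 0.1068] yaw 73.2 tilt 0.0 F [ 0.15 -0.49  0.67] w 0.0137 g 58.872286677360535 q [ 0.52  0.29 -0.18  1.1   0.    2.38]
```

View pics/v7.png

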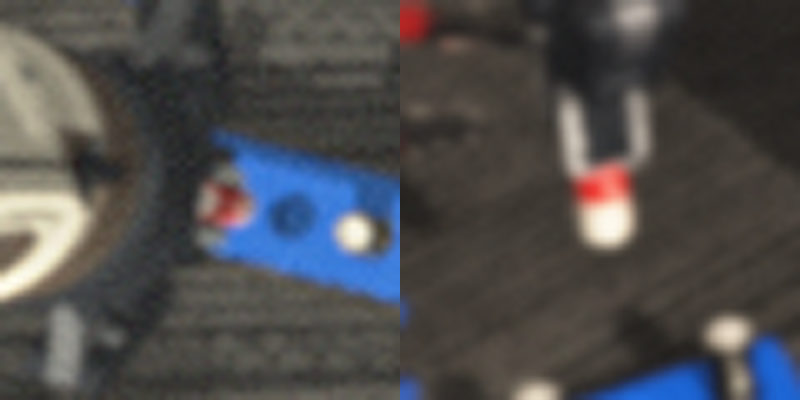

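```bash
python3 go.py .592 -.200 .18 125; python3 - <<'E'
from h import *
z=np.linspace(.04,.16,121);q=proj("scene",np.c_[np.full(121,.429),np.full(121,.2435),z])
for v in(249.7,260.5,261.7): i=np.argmin(abs(q[:,1]-v));print(z[i],q[i])
E
```

```text
shift cm [-37.97  28.23  -7.04] twist -0.905
t 7.1 p [0.4324 0.2455 0.1104] yaw 73.2 tilt 0.56 F [ 1.04 -0.15 -0.32] w 0.0138 g 58.88269364833832 q [ 0.52  0.28 -0.17  1.1   0.    2.38]
0.135 [235.21604766 249.5970157 ]
0.10500000000000001 [236.64606663 260.6179708 ]
0.10200000000000001 [236.78587863 261.6963566 ]
```

Request:
send_rows(
  motion=".8 -2 1.5 -3.5 -.1;.8 -5 3.7 -7 -.22;.8 -9 6.7 -7 -.34;.8 -13 9.7 -7 -.46;.8 -17 12.6 -7 -.58",
)

```text
clock: 7.6
eef_pos: [0.5003, 0.0445, 0.1757]
tool_rot: [0.597, 0.802, 0.0, 0.0]
ft_force: [0.4, 0.4, -0.2]
grip_width: 0.0141
grasp_force: 58.9
```

```bash
python3 go.py .592 -.200 .18 125
```

```text
shift cm [-26.05   1.76  -0.42] twist -0.319
t 7.6 p [0.5003 0.0445 0.1757] yaw 106.7 tilt 0.07 F [ 0.41  0.41 -0.21] w 0.0141 g 58.903217911720276 q [ 0.09  0.25 -0.03  1.28  0.    1.37]
```

Request:
send_rows(
  motion=".8 -4.5 .3 -.4 -.08;.8 -9 .6 -.4 -.16;.8 -13.5 .9 -.4 -.24;.8 -18 1.2 -.4 -.319;.8 -22 1.5 -.4 -.319",
)

```text
clock: 8.1
eef_pos: [0.5763, -0.163, 0.179]
tool_rot: [0.464, 0.886, -0.0, -0.0]
ft_force: [-0.3, 0.0, -0.0]
grip_width: 0.0139
grasp_force: 58.9
```

```bash
python3 go.py .592 -.200 .11 125
```

```text
shift cm [-3.93 -0.81  6.9 ] twist -0.006
t 8.1 p [ 0.5763 -0.163   0.179 ] yaw 124.7 tilt 0.02 F [-0.3   0.   -0.01] w 0.0139 g 58.93176734447479 q [-0.28  0.45  0.25  1.38 -0.    0.69]
```

Request:
send_rows(
  motion=".8 -3.5 -.8 0 0;.8 -3.93 -.81 2 0;.8 -3.93 -.81 4 0;.8 -3.93 -.81 5.5 0;.8 -3.93 -.81 5.5 0",
)

```text
clock: 8.6
eef_pos: [0.5897, -0.1973, 0.121]
tool_rot: [0.465, 0.885, -0.0, -0.003]
ft_force: [-0.6, 0.0, -0.4]
grip_width: 0.014
grasp_force: 58.9
```

```bash
python3 go.py .592 -.200 .074 125; python3 - <<'E'
from h import *
import cv2
p=bot.get_obs()["eef_pos"]
for n in("scene","top"):
    im=vision.camera(n)[:,:,::-1];cv2.imwrite(f"pics/{n}6.png",im);print(n,"bottom",proj(n,p-[0,0,.0016]),"tips",proj(n,p+[0,0,.03]))
    for t in("red_cell","gate","well"): print(t,[(d['conf'],d['rect']) for d in boxes_of(n,t)][:2])
E
```

```text
shift cm [-0.38  0.06  4.7 ] twist -0.007
t 8.6 p [ 0.5897 -0.1973  0.121 ] yaw 124.6 tilt 0.37 F [-0.6   0.03 -0.39] w 0.014 g 58.948538303375244 q [-0.32  0.53  0.23  1.28  0.    0.64]
scene bottom [[332.32629798 154.07947586]] tips [[332.69812369 144.13739823]]
red_cell []
gate [(0.63, [331.9, 167.2, 20.4, 17.8]), (0.59, [395.6, 187.1, 18.1, 21.7])]
well [(0.4, [328.5, 166.8, 19.4, 15.8])]
top bottom [[395.45177278 158.55461913]] tips [[397.89570415 155.49549877]]
red_cell []
gate [(0.66, [382.0, 163.8, 18.2, 19.8])]
well [(0.8, [384.6, 165.3, 22.9, 21.6])]
```

Request:
send_rows(
  motion=".8 -.38 .06 2 0;.8 -.38 .06 3.5 0;.8 -.38 .06 4 0;.8 -.38 .06 4 0",
)

```text
clock: 9.4
eef_pos: [0.5942, -0.2003, 0.0836]
tool_rot: [0.464, 0.886, -0.0, -0.001]
ft_force: [-0.1, -0.5, -0.3]
grip_width: 0.0138
grasp_force: 58.9
```

Request:
send_rows(
  motion=".8 0 0 .2 0;.8 0 0 .4 0;.8 0 0 .6 0;.8 0 0 .6 0",
)

```text
clock: 9.8
eef_pos: [0.596, -0.2002, 0.0793]
tool_rot: [0.464, 0.886, 0.001, 0.001]
ft_force: [1.9, 2.2, 3.4]
grip_width: 0.0141
grasp_force: 59.3
```

```bash
python3 go.py .592 -.200 .074 125
```

```text
shift cm [ 0.24 -0.32  0.53] twist -0.006
t 9.8 p [ 0.596  -0.2002  0.0793] yaw 124.7 tilt 0.19 F [1.89 2.24 3.39] w 0.0141 g 59.3418163061142 q [-0.32  0.56  0.17  1.18  0.    0.64]
```

```bash
python3 - <<'E'
from h import *
import cv2
o=np.array([.5935,-.199,.0711]);R=R_well(-2.53)
p=bot.get_obs()["eef_pos"]-[0,0,.0016];t=np.linspace(0,2*np.pi,25)
img=[]
for n,u,v in(("top",362,130),("scene",310,140)):
    im=vision.camera(n)[:,:,::-1].copy();cv2.imwrite(f"pics/{n}7.png",im)
    im=cv2.resize(im[v:v+50,u:u+50],(400,400),interpolation=cv2.INTER_CUBIC)
    im=cv2.convertScaleAbs(im,alpha=1.3,beta=20)
    T=lambda P:((proj(n,P)-[u,v]+.5)*8).astype(np.int32)
    cir=lambda r,z:o+np.c_[r*np.cos(t),r*np.sin(t),0*t+z]@R.T
    cv2.polylines(im,[T(cir(.014,0))],False,(0,255,0),1)
    bx=np.array([(-.032,-.05,.013),(-.024,-.05,.013),(-.024,.05,.013),(-.032,.05,.013),(-.032,-.05,.013)])
    cv2.polylines(im,[T(o+bx@R.T)],False,(0,0,255),1);cv2.polylines(im,[T(o+(bx+[.056,0,0])@R.T)],False,(0,0,255),1)
    for z in(0,.032): cv2.polylines(im,[T(p+np.c_[.0075*np.cos(t),.0075*np.sin(t),0*t+z])],False,(255,255,0),1)
    img.append(im)
cv2.imwrite("pics/v8.png",np.hstack(img))
E
```

```text
(no output)
```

View pics/v8.png

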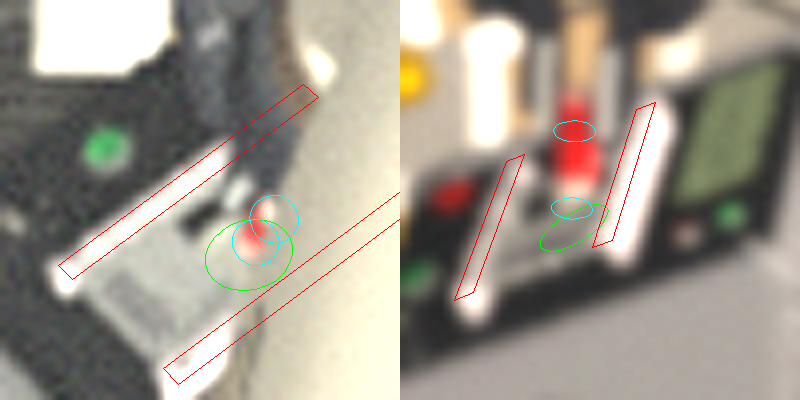

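Request:
send_rows(
  motion=".8 0 0 -.4 0;.8 0 .3 -.4 0;.8 0 .3 -.4 0;.8 0 .3 0 0;.8 0 .3 .1 0",
)

```text
clock: 10.4
eef_pos: [0.5976, -0.1989, 0.0777]
tool_rot: [0.465, 0.886, 0.0, 0.001]
ft_force: [-0.2, 0.8, 7.3]
grip_width: 0.0141
grasp_force: 59.7
```

```bash
cat > rd.py <<'E'
from workcell import bot,vision
import numpy as np
from h import R_well
P=[];F=[]
for i in range(4):
    o=bot.get_obs();P.append(o["eef_pos"]);F.append(o["ft_force"]);vision.camera("scene")
p=np.mean(P,0);f=np.mean(F,0);d=p-[.5935,-.199,.0711];h=np.array([np.cos(-2.53),np.sin(-2.53)]);y=np.array([-h[1],h[0]])
print("t",o["clock"],"TCP",p.round(4),"std",np.std(P,0).round(4),"| h",(d[:2]@h*1e3).round(1),"y",(d[:2]@y*1e3).round(1),"k_tcp",(d[2]*1e3).round(1),"| Fh",(f[:2]@h).round(1),"Fy",(f[:2]@y).round(1),"Fk",f[2].round(1),"w",round(o["grip_width"],4),"g",round(o["grasp_force"],1))
E
python3 rd.py
```

```text
t 10.55 TCP [ 0.5976 -0.1988  0.0777] std [0. 0. 0.] | h -3.5 y 2.2 k_tcp 6.6 | Fh -0.2 Fy -1.1 Fk 5.0 w 0.0143 g 59.6
```

Request:
send_rows(
  motion=".8 0 0 -.3 0;.8 .4 0 -.3 0;.8 .4 0 0 0;.8 .4 0 .3 0;.8 .4 0 .3 0",
)

```text
clock: 11.1
eef_pos: [0.5939, -0.1953, 0.073]
tool_rot: [0.464, 0.886, -0.0, -0.001]
ft_force: [-0.6, 0.4, -0.2]
grip_width: 0.0136
grasp_force: 58.9
```

```bash
python3 rd.py
```

```text
t 11.25 TCP [ 0.5941 -0.1954  0.0733] std [0.0002 0.0001 0.0002] | h -2.5 y -2.7 k_tcp 2.2 | Fh 0.5 Fy -0.1 Fk -0.2 w 0.0137 g 58.9
```

Request:
send_rows(
  motion=".8 0 -.2 0 0;.8 0 -.4 0 0;.8 0 -.4 .2 0;.8 0 -.4 .2 0",
)

```text
clock: 11.7
eef_pos: [0.5912, -0.1979, 0.0719]
tool_rot: [0.465, 0.886, -0.0, -0.0]
ft_force: [-0.6, -0.2, -1.4]
grip_width: 0.0141
grasp_force: 58.9
```

```bash
python3 rd.py
```

```text
t 11.85 TCP [ 0.5913 -0.1979  0.0719] std [0.0001 0.     0.    ] | h 1.2 y -2.2 k_tcp 0.8 | Fh 0.4 Fy -0.6 Fk -0.8 w 0.0143 g 58.9
```

Request:
send_rows(
  motion=".8 0 0 .2 0;.8 0 0 .4 0;.8 0 -.1 .4 0;.8 0 -.2 .4 0",
)

```text
clock: 12.3
eef_pos: [0.5911, -0.1981, 0.0693]
tool_rot: [0.464, 0.886, 0.001, 0.001]
ft_force: [0.8, 4.0, 5.0]
grip_width: 0.0139
grasp_force: 64.4
```

```bash
python3 rd.py
```

```text
t 12.45 TCP [ 0.5911 -0.198   0.0693] std [0. 0. 0.] | h 1.4 y -2.1 k_tcp -1.8 | Fh -2.2 Fy -2.9 Fk 5.5 w 0.014 g 64.3
```

Request:
send_rows(
  motion=".8 .1 0 -.3 0;.8 .1 0 -.3 0;.3 .1 .2 -.3 0;0 .1 .6 -.3 0;0 .1 1 -.3 0",
)

```text
clock: 13.0
eef_pos: [0.5974, -0.1926, 0.0707]
tool_rot: [0.465, 0.885, -0.0, -0.0]
ft_force: [-0.6, -0.1, 0.5]
grip_width: 0.0427
grasp_force: 0.0
```

```bash
python3 rd.py; python3 - <<'E'
from h import *
import cv2
for n in("scene","top"):
    im=vision.camera(n)[:,:,::-1];cv2.imwrite(f"pics/{n}8.png",im)
    hsv=cv2.cvtColor(im,cv2.COLOR_BGR2HSV);m=((hsv[...,0]<8)|(hsv[...,0]>172))&(hsv[...,1]>140)&(hsv[...,2]>90)
    s=np.argwhere(m[140:180,320:350] if n=="scene" else m[140:180,375:415]);
    print(n,len(s), (s.min(0),s.max(0),s.mean(0)) if len(s) else 0)
    print([(d['conf'],d['rect']) for d in boxes_of(n,"red_cell")])
E
```

```text
t 13.15 TCP [ 0.5978 -0.1923  0.0708] std [0.0003 0.0002 0.    ] | h -7.3 y -3.0 k_tcp -0.3 | Fh 0.3 Fy 0.3 Fk -0.0 w 0.0429 g 0.0
scene 47 (array([16, 10]), array([25, 15]), array([20.44680851, 12.27659574]))
[(0.63, [330.8, 161.5, 2.7, 12.2]), (0.58, [223.3, 288.9, 9.3, 14.9])]
top 0 0
[]
```

Request:
send_rows(
  motion="0 0 0 -1 0;0 0 0 -3 0;0 0 0 -6 0;0 0 0 -8 0;0 0 0 -8 0",
)

```text
clock: 13.9
eef_pos: [0.6001, -0.1934, 0.156]
tool_rot: [0.465, 0.886, 0.001, 0.004]
ft_force: [-0.2, -1.0, 0.6]
grip_width: 0.0426
grasp_force: 0.0
```

```bash
python3 - <<'E'
from h import *
import cv2
o=np.array([.5935,-.199,.0711]);R=R_well(-2.53);o=o+R@[0,-.003,0]
img=[]
t=np.linspace(0,2*np.pi,25)
for n,u,v in(("top",362,130),("scene",310,140)):
    im=vision.camera(n)[:,:,::-1].copy();cv2.imwrite(f"pics/{n}9.png",im)
    hsv=cv2.cvtColor(im,cv2.COLOR_BGR2HSV);m=((hsv[...,0]<8)|(hsv[...,0]>172))&(hsv[...,1]>120)&(hsv[...,2]>80)
    s=np.argwhere(m[140:180,320:350])+[140,320] if n=="scene" else np.argwhere(m[140:180,375:415])+[140,375]
    print(n,len(s),(s.min(0),s.max(0),s.mean(0)) if len(s) else 0)
    print("axis z=0,18,39",proj(n,o+np.array([[0,0,0],[0,0,.018],[0,0,.039]])@R.T))
    im=cv2.resize(im[v:v+50,u:u+50],(400,400),interpolation=cv2.INTER_CUBIC);im=cv2.convertScaleAbs(im,alpha=1.3,beta=20)
    cv2.polylines(im,[((proj(n,o+np.c_[.0075*np.cos(t),.0075*np.sin(t),0*t+.018]@R.T)-[u,v]+.5)*8).astype(np.int32)],False,(255,255,0),1)
    img.append(im)
cv2.imwrite("pics/v9.png",np.hstack(img))
E
```

```text
top 7 (array([160, 391]), array([163, 392]), array([161.71428571, 391.57142857]))
axis z=0,18,39 [[391.69261763 162.04594727]
 [390.56547327 157.87621318]
 [389.20618492 152.8504667 ]]
scene 55 (array([156, 330]), array([165, 336]), array([160.32727273, 332.45454545]))
axis z=0,18,39 [[331.08218018 168.51344903]
 [328.16941336 163.52529712]
 [324.72520553 157.62662075]]
```

View pics/v9.png

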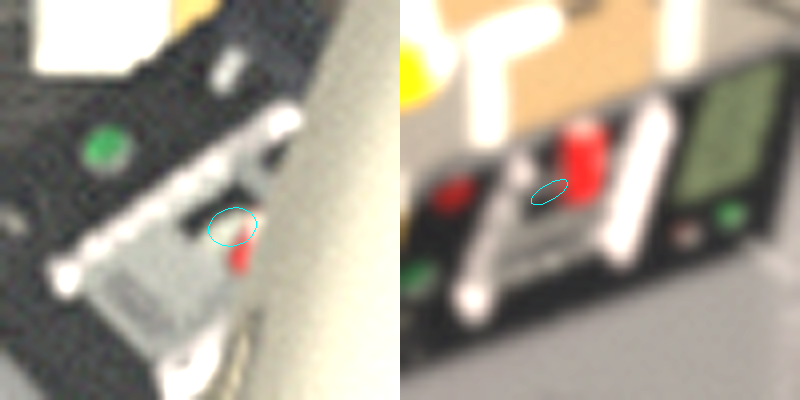

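```bash
python3 - <<'E'
from h import *
o=np.array([.5935,-.199,.0711]);R=R_well(-2.53)
for a,b in(((390.9,157),(332.2,155.8)),((391.6,162.5),(332.0,165.2))):
    x,f=tri(a,b);print(x,f.round(2),"well mm",((x-o)@R*1e3).round(1))
E
```

```text
[ 0.5910865  -0.18981975  0.11664884] [ 1.27  1.31 -2.12 -0.18] well mm [19.9 -8.9 41.1]
[ 0.58711614 -0.19397705  0.0853763 ] [ 0.14  0.15 -0.24 -0.02] well mm [ 9.2 -7.8 11.2]
```

Request:
send_rows(
  motion="0 0 0 3 0;0 0 0 6 0;0 0 0 7.5 0;0 0 0 7.5 0;0 0 0 7.5 0",
)

```text
clock: 14.5
eef_pos: [0.5968, -0.1922, 0.0751]
tool_rot: [0.464, 0.886, -0.0, -0.001]
ft_force: [1.1, 0.4, 0.4]
grip_width: 0.0428
grasp_force: 0.0
```

```bash
python3 rd.py
```

```text
t 14.65 TCP [ 0.5978 -0.1925  0.0765] std [0.0006 0.0002 0.0008] | h -7.2 y -2.8 k_tcp 5.4 | Fh -0.7 Fy -0.2 Fk 0.4 w 0.0429 g 0.0
```

Request:
send_rows(
  motion="0 0 .4 0 0;0 0 .8 0 0;0 0 1.2 0 0;0 0 1.4 0 0",
)

```text
clock: 15.1
eef_pos: [0.6097, -0.1841, 0.0762]
tool_rot: [0.464, 0.886, 0.0, 0.0]
ft_force: [0.2, -0.1, -0.5]
grip_width: 0.0428
grasp_force: 0.0
```

```bash
python3 rd.py
```

```text
t 15.25 TCP [ 0.6095 -0.1841  0.0761] std [0.0002 0.0001 0.0001] | h -21.6 y -3.0 k_tcp 5.0 | Fh -0.2 Fy -0.3 Fk 0.3 w 0.0429 g 0.0
```

Request:
send_rows(
  motion="0 0 .3 0 0;0 0 .6 0 0;0 0 .9 0 0;0 0 1.2 0 0;0 0 1.2 0 0",
)

```text
clock: 15.8
eef_pos: [0.6194, -0.1774, 0.0761]
tool_rot: [0.464, 0.886, 0.0, 0.0]
ft_force: [0.2, 0.1, 0.2]
grip_width: 0.0427
grasp_force: 0.0
```

```bash
cat > red.py <<'E'
from h import *
import cv2
def red(n,k):
    im=vision.camera(n)[:,:,::-1];cv2.imwrite(f"pics/{n}{k}.png",im)
    hsv=cv2.cvtColor(im,cv2.COLOR_BGR2HSV);m=((hsv[...,0]<8)|(hsv[...,0]>172))&(hsv[...,1]>120)&(hsv[...,2]>80)
    r,c=(140,318) if n=="scene" else (140,378)
    m=m[r:r+40,c:c+27];s=np.argwhere(m)+[r,c]
    print(n,len(s),s.min(0),s.max(0)) if len(s) else print(n,0)
    for i in range(40):
        j=np.flatnonzero(m[i]); 
        if len(j): print(i+r,j.min()+c,j.max()+c,end="; ")
    print()
import sys
for n in("scene","top"): red(n,sys.argv[1])
E
python3 rd.py; python3 red.py 10
```

```text
t 15.95 TCP [ 0.6191 -0.1775  0.0761] std [0.0002 0.0001 0.    ] | h -33.3 y -2.9 k_tcp 5.0 | Fh -0.0 Fy 0.3 Fk 0.4 w 0.0428 g 0.0
scene 25 [162 318] [166 332]
162 318 330; 163 318 331; 164 327 332; 165 326 331; 166 326 330; 
top 0
```

Request:
send_rows(
  motion="0 0 0 -1 0;0 0 0 -4 0;0 0 0 -8 0;0 0 0 -8 0",
)

```text
clock: 16.5
eef_pos: [0.6228, -0.1789, 0.164]
tool_rot: [0.465, 0.886, 0.001, 0.006]
ft_force: [0.8, -0.2, 1.0]
grip_width: 0.0427
grasp_force: 0.0
```

```bash
python3 red.py 11; python3 - <<'E'
from h import *
import cv2
o=np.array([.5935,-.199,.0711]);R=R_well(-2.53);q=o+R@[0,-.003,0]
for n in("scene","top"): print(n,proj(n,q+np.array([[0,0,.0],[0,0,.018]])@R.T).round(1))
im=cv2.imread("pics/scene11.png")
for r in range(154,172): print(r,[tuple(int(v) for v in im[r,c,::-1]) for c in range(322,338,2)])
E
```

```text
scene 24 [162 318] [166 332]
162 318 330; 163 318 331; 164 327 332; 165 326 331; 166 327 330; 
top 0

scene [[331.1 168.5]
 [328.2 163.5]]
top [[391.7 162. ]
 [390.6 157.9]]
154 [(219, 203, 181), (181, 149, 109), (173, 137, 95), (165, 132, 94), (139, 114, 87), (116, 102, 87), (95, 87, 80), (71, 67, 63)]
155 [(218, 202, 180), (173, 144, 107), (157, 128, 93), (136, 113, 90), (103, 89, 78), (85, 78, 73), (61, 59, 56), (44, 42, 42)]
156 [(212, 196, 176), (155, 131, 104), (127, 109, 89), (102, 92, 82), (67, 62, 58), (54, 51, 50), (31, 29, 31), (30, 29, 30)]
157 [(189, 175, 159), (129, 115, 102), (106, 96, 88), (70, 65, 62), (40, 38, 36), (29, 28, 28), (24, 24, 24), (40, 38, 38)]
158 [(149, 138, 126), (127, 116, 109), (92, 84, 81), (44, 41, 40), (23, 21, 23), (25, 25, 24), (44, 44, 44), (69, 65, 61)]
159 [(111, 104, 98), (140, 126, 120), (91, 82, 78), (30, 28, 28), (29, 28, 28), (50, 48, 45), (75, 73, 70), (100, 93, 89)]
160 [(96, 89, 84), (166, 150, 143), (123, 110, 104), (44, 38, 36), (68, 59, 56), (91, 87, 80), (90, 86, 82), (108, 100, 94)]
161 [(101, 91, 86), (189, 172, 163), (149, 134
[... 662 characters left out ...]
 (158, 75, 69), (107, 83, 77), (110, 101, 94), (172, 156, 147)]
167 [(129, 120, 111), (100, 95, 87), (80, 66, 60), (118, 81, 74), (120, 91, 84), (101, 91, 83), (117, 107, 100), (184, 167, 158)]
168 [(128, 118, 110), (108, 103, 93), (94, 87, 80), (104, 91, 84), (100, 92, 84), (98, 92, 84), (136, 125, 117), (206, 189, 179)]
169 [(127, 118, 110), (106, 101, 94), (99, 95, 87), (90, 86, 79), (85, 79, 74), (98, 92, 86), (148, 135, 126), (214, 196, 186)]
170 [(124, 116, 106), (102, 96, 90), (92, 86, 80), (79, 74, 71), (82, 78, 74), (98, 92, 86), (133, 121, 114), (202, 184, 174)]
171 [(113, 105, 98), (90, 85, 80), (83, 77, 73), (94, 89, 83), (93, 88, 81), (90, 86, 79), (89, 82, 77), (166, 149, 142)]
```

Request:
send_rows(
  motion="1 0 0 0 0;1 0 -.2 3 0;1 0 -.2 6 0;1 0 -.2 8 0;1 0 -.2 8 0",
)

```text
clock: 17.1
eef_pos: [0.6131, -0.1776, 0.0707]
tool_rot: [0.464, 0.886, -0.001, -0.005]
ft_force: [-0.8, 0.1, -0.5]
grip_width: 0.0
grasp_force: 0.0
```

```bash
python3 rd.py
```

```text
t 17.25 TCP [ 0.6155 -0.1783  0.0739] std [0.0017 0.0005 0.0022] | h -29.9 y -4.3 k_tcp 2.8 | Fh 0.0 Fy -0.2 Fk 0.2 w 0.0001 g 0.0
```

Request:
send_rows(
  motion="1 0 -.25 .43 0;1 0 -.5 .87 0;1 0 -.5 .87 0",
)

```text
clock: 17.6
eef_pos: [0.6124, -0.1818, 0.0671]
tool_rot: [0.465, 0.885, -0.0, -0.0]
ft_force: [0.0, 0.2, -0.1]
grip_width: -0.0002
grasp_force: 0.0
```

```bash
python3 rd.py
```

```text
t 17.75 TCP [ 0.6128 -0.1818  0.0674] std [0.0003 0.     0.0002] | h -25.7 y -3.0 k_tcp -3.7 | Fh 0.1 Fy -0.2 Fk -0.1 w -0.0003 g 0.0
```

Request:
send_rows(
  motion="1 0 -.2 .35 0;1 0 -.3 .52 0;1 0 -.3 .52 0",
)

```text
clock: 18.1
eef_pos: [0.6102, -0.1834, 0.0617]
tool_rot: [0.465, 0.886, -0.0, -0.001]
ft_force: [-1.0, 0.1, 0.0]
grip_width: -0.0001
grasp_force: 0.0
```

Request:
send_rows(
  motion="1 0 -.2 .35 0;1 0 -.2 .35 0",
)

```text
clock: 18.3
eef_pos: [0.6085, -0.1845, 0.0581]
tool_rot: [0.465, 0.886, -0.0, -0.001]
ft_force: [-0.1, 0.4, 0.8]
grip_width: -0.0002
grasp_force: 0.0
```

```bash
python3 rd.py; python3 red.py 12
```

```text
t 18.45 TCP [ 0.6088 -0.1845  0.0584] std [0.0002 0.     0.0002] | h -20.9 y -3.1 k_tcp -12.7 | Fh 0.2 Fy -0.1 Fk 0.5 w -0.0001 g 0.0
scene 24 [162 318] [166 332]
162 318 330; 163 318 331; 164 327 332; 165 326 331; 166 326 330; 
top 0
```

Request:
send_rows(
  motion="1 0 -.15 .26 0;1 0 -.2 .35 0;1 0 -.2 .35 0",
)

```text
clock: 18.9
eef_pos: [0.608, -0.1857, 0.0557]
tool_rot: [0.464, 0.886, 0.0, 0.001]
ft_force: [0.9, -0.0, 2.3]
grip_width: 0.0002
grasp_force: 1.3
```

Request:
send_rows(
  motion="1 0 -.15 .26 0;1 0 -.2 .35 0;1 0 -.2 .35 0",
)

```text
clock: 19.2
eef_pos: [0.6065, -0.187, 0.0525]
tool_rot: [0.464, 0.886, 0.0, 0.001]
ft_force: [1.0, 0.7, 5.2]
grip_width: -0.0003
grasp_force: 2.2
```

```bash
python3 rd.py; python3 red.py 13
```

```text
t 19.35 TCP [ 0.6065 -0.187   0.0525] std [0. 0. 0.] | h -17.5 y -2.4 k_tcp -18.6 | Fh -1.5 Fy 0.1 Fk 5.1 w -0.0002 g 2.6
scene 6 [162 318] [165 331]
162 318 318; 163 318 318; 164 330 331; 165 330 331; 
top 0
```

Request:
send_rows(
  motion="1 0 -.15 .26 0;1 0 -.2 .35 0;1 0 -.2 .35 0",
)

```text
clock: 19.8
eef_pos: [0.6052, -0.1883, 0.0495]
tool_rot: [0.464, 0.886, 0.0, 0.001]
ft_force: [0.6, 0.2, 7.5]
grip_width: 0.0
grasp_force: 3.4
```

```bash
python3 rd.py
```

```text
t 19.95 TCP [ 0.6052 -0.1883  0.0495] std [0. 0. 0.] | h -15.7 y -2.1 k_tcp -21.6 | Fh -1.0 Fy 0.2 Fk 7.4 w -0.0001 g 3.4
```

Request:
send_rows(
  motion="1 0 -.1 .17 0;1 0 -.15 .26 0;1 0 -.15 .26 0",
)

```text
clock: 20.3
eef_pos: [0.6044, -0.1892, 0.0476]
tool_rot: [0.464, 0.886, 0.0, 0.002]
ft_force: [0.8, -0.5, 10.0]
grip_width: -0.0002
grasp_force: 4.2
```

```bash
python3 rd.py; python3 red.py 14
```

```text
t 20.45 TCP [ 0.6044 -0.1892  0.0476] std [0. 0. 0.] | h -14.5 y -1.7 k_tcp -23.5 | Fh -0.8 Fy 0.6 Fk 9.6 w 0.0003 g 4.2
scene 2 [162 318] [163 318]
162 318 318; 163 318 318; 
top 0
```

Request:
send_rows(
  motion="1 0 -.1 .17 0;1 0 -.2 .35 0;1 0 -.2 .35 0",
)

```text
clock: 20.9
eef_pos: [0.6032, -0.1906, 0.0447]
tool_rot: [0.464, 0.886, 0.0, 0.003]
ft_force: [-1.1, -0.0, 11.8]
grip_width: -0.0001
grasp_force: 5.0
```

```bash
python3 rd.py
```

```text
t 21.05 TCP [ 0.6032 -0.1907  0.0447] std [0. 0. 0.] | h -12.8 y -1.2 k_tcp -26.4 | Fh 0.1 Fy -0.0 Fk 11.4 w 0.0002 g 5.0
```

Request:
send_rows(
  motion="1 -.3 0 0 0;1 -.6 0 0 0;1 -.9 0 0 0;1 -.9 0 0 0",
)

```text
clock: 21.5
eef_pos: [0.607, -0.195, 0.0436]
tool_rot: [0.464, 0.886, 0.002, -0.0]
ft_force: [-1.7, 6.5, 11.0]
grip_width: -0.0001
grasp_force: 5.2
```

```bash
python3 rd.py
```

```text
t 21.65 TCP [ 0.607  -0.195   0.0436] std [0. 0. 0.] | h -13.3 y 4.5 k_tcp -27.5 | Fh -2.8 Fy -5.5 Fk 10.3 w 0.0 g 5.1
```

Request:
send_rows(
  motion="1 -.3 0 0 0;1 -.6 0 0 0;1 -.9 0 0 0;1 -.9 0 0 0",
)

```text
clock: 22.1
eef_pos: [0.6123, -0.2034, 0.0427]
tool_rot: [0.464, 0.886, 0.001, 0.0]
ft_force: [2.3, 2.7, 5.1]
grip_width: 0.0001
grasp_force: 3.5
```

```bash
python3 rd.py
```

```text
t 22.25 TCP [ 0.6125 -0.2036  0.0427] std [0.0001 0.0001 0.    ] | h -12.9 y 14.7 k_tcp -28.4 | Fh -3.6 Fy -1.0 Fk 4.9 w 0.0001 g 3.4
```

Request:
send_rows(
  motion="1 -.3 0 0 0;1 -.6 0 0 0;1 -.8 0 0 0;1 -.8 0 0 0",
)

```text
clock: 22.7
eef_pos: [0.6148, -0.2088, 0.0418]
tool_rot: [0.464, 0.886, 0.001, -0.002]
ft_force: [-2.0, 8.3, 6.2]
grip_width: 0.0
grasp_force: 4.3
```

```bash
python3 rd.py
```

```text
t 22.85 TCP [ 0.6148 -0.2088  0.0418] std [0. 0. 0.] | h -11.8 y 20.3 k_tcp -29.3 | Fh -3.1 Fy -7.4 Fk 6.3 w 0.0001 g 4.1
```

Request:
send_rows(
  motion="1 0 .1 -.25 0;1 -.3 .1 -.3 0;1 -.5 .1 -.3 0;1 -.7 .1 -.3 0;1 -.7 .1 -.3 0",
)

```text
clock: 23.4
eef_pos: [0.6177, -0.214, 0.0428]
tool_rot: [0.464, 0.886, 0.001, -0.004]
ft_force: [-3.1, 7.2, 1.2]
grip_width: 0.0
grasp_force: 3.8
```

```bash
python3 rd.py; python3 red.py 15; python3 - <<'E'
from workcell import *
for n in("scene","top"):
    vision.camera(n);print(n,[(d['conf'],d['rect']) for d in boxes_of(n,"gate")],[(d['conf'],d['rect']) for d in boxes_of(n,"red_cell")])
E
```

```text
t 23.55 TCP [ 0.6177 -0.214   0.0428] std [0. 0. 0.] | h -11.2 y 26.2 k_tcp -28.3 | Fh -1.8 Fy -7.1 Fk 1.0 w 0.0002 g 3.7
scene 5 [163 318] [169 332]
163 318 318; 168 331 332; 169 331 332; 
top 0

scene [(0.6, [331.9, 166.0, 14.6, 8.6])] []
top [(0.44, [386.4, 159.6, 12.9, 12.6])] [(0.31, [209.8, 230.6, 9.6, 4.7])]
```

Request:
send_rows(
  motion="1 -.3 0 0 0;1 -.5 0 0 0;1 -.5 0 0 0",
)

```text
clock: 24.3
eef_pos: [0.6176, -0.214, 0.0427]
tool_rot: [0.463, 0.886, 0.003, -0.009]
ft_force: [-10.3, 15.1, 8.0]
grip_width: -0.0003
grasp_force: 9.4
```

```bash
python3 rd.py
```

```text
t 24.45 TCP [ 0.6177 -0.214   0.0427] std [0. 0. 0.] | h -11.2 y 26.2 k_tcp -28.4 | Fh -1.2 Fy -18.7 Fk 7.1 w -0.0003 g 9.2
```

Request:
send_rows(
  motion="1 .4 0 0 0;1 .85 0 0 0;1 .85 0 0 0;1 .85 .3 -.52 0;1 .85 .6 -1.04 0",
)

```text
clock: 25.0
eef_pos: [0.624, -0.211, 0.0557]
tool_rot: [0.465, 0.885, -0.0, 0.0]
ft_force: [0.5, -0.1, -0.3]
grip_width: 0.0002
grasp_force: 0.0
```

```bash
python3 rd.py
```

```text
t 25.15 TCP [ 0.6251 -0.211   0.0567] std [0.0006 0.0001 0.0006] | h -19.0 y 27.9 k_tcp -14.4 | Fh -0.5 Fy 0.3 Fk 0.3 w -0.0003 g 0.0
```

Request:
send_rows(
  motion="1 0 .5 -.9 0;1 0 1 -2 0;1 0 1 -5 0;1 0 1 -9 0;1 0 1 -12 0",
)

```text
clock: 25.7
eef_pos: [0.6331, -0.2044, 0.1791]
tool_rot: [0.464, 0.886, 0.0, 0.002]
ft_force: [0.0, 0.1, 0.8]
grip_width: -0.0003
grasp_force: 0.0
```

Request:
send_rows(
  motion="1 4 0 0 0;1 8 0 0 0;1 13 0 0 0;1 18 0 0 0;1 18 0 0 0",
)

```text
clock: 26.2
eef_pos: [0.5256, -0.0519, 0.1764]
tool_rot: [0.462, 0.887, 0.0, -0.002]
ft_force: [0.9, 0.6, -0.0]
grip_width: -0.0002
grasp_force: 0.0
```

```bash
python3 rd.py; python3 red.py 16; python3 - <<'E'
from workcell import *
from h import *
import cv2
o=np.array([.5935,-.199,.0711]);R=R_well(-2.53);q=o+R@[0,-.004,0]
A=np.array([[0,y,.0105] for y in range(-52,60,4)])
for y in(0,): pass
for n in("scene","top"):
    im=cv2.imread(f"pics/{n}16.png");i0=cv2.imread(f"pics/{n}0.png")
    print(n,[(d['conf'],d['rect']) for d in boxes_of(n,"gate")],[(d['conf'],d['rect']) for d in boxes_of(n,"red_cell")])
    for xx in(-14,0,14):
      P=q+np.array([[xx*1e-3,y*1e-3,.0105] for y in range(-54,58,4)])@R.T
      uv=proj(n,P).astype(np.float32)
      g=lambda I:cv2.remap(cv2.cvtColor(I,cv2.COLOR_BGR2GRAY),uv[None,:,0].copy(),uv[None,:,1].copy(),1)[0]
      print(xx,"before",g(i0).tolist());print(xx,"after ",g(im).tolist())
E
```

```text
t 26.35 TCP [ 0.5287 -0.0544  0.1769] std [0.0021 0.0016 0.0003] | h -30.0 y -155.6 k_tcp 105.8 | Fh -0.4 Fy -0.2 Fk 0.2 w -0.0001 g 0.0
scene 6 [162 318] [169 332]
162 318 318; 163 318 318; 164 318 318; 168 332 332; 169 331 332; 
top 0

scene [(0.54, [332.3, 165.9, 12.0, 11.1])] []
-14 before [92, 93, 102, 114, 126, 126, 123, 117, 118, 122, 129, 135, 133, 124, 109, 94, 85, 85, 104, 123, 140, 137, 125, 106, 77, 54, 39, 47]
-14 after  [86, 86, 90, 87, 83, 81, 83, 81, 86, 98, 115, 123, 119, 110, 101, 105, 110, 114, 114, 110, 100, 88, 78, 71, 76, 85, 98, 102]
0 before [43, 61, 86, 106, 119, 125, 113, 107, 106, 114, 122, 122, 118, 102, 85, 72, 64, 82, 101, 124, 128, 121, 101, 74, 51, 34, 37, 45]
0 after  [25, 23, 23, 23, 28, 38, 63, 91, 113, 127, 129, 121, 108, 95, 96, 100, 106, 105, 100, 90, 73, 62, 55, 71, 85, 100, 104, 106]
14 before [42, 60, 80, 101, 117, 119, 121, 124, 129, 128, 125, 122, 116, 108, 98, 84, 86, 91, 102, 110, 113, 113, 94, 74, 53, 51, 56, 64]
14 after  [25, 24, 25, 28, 37, 52, 65, 77, 88, 95, 97, 98, 101, 104, 105, 105, 103, 99, 92, 79, 69, 62, 65, 69, 77, 90, 99, 102
[... 164 characters left out ...]
 181, 178, 177, 176, 172, 170, 166, 158, 153, 147, 168, 238, 245, 213, 110, 175, 237, 238, 236, 237, 235, 191, 99, 93, 130, 109, 45]
0 before [50, 48, 109, 132, 114, 121, 136, 154, 153, 157, 157, 163, 167, 172, 175, 179, 167, 135, 150, 152, 95, 43, 43, 43, 42, 47, 44, 46]
0 after  [177, 180, 177, 175, 173, 170, 166, 159, 153, 145, 137, 118, 137, 235, 244, 242, 240, 241, 239, 170, 55, 29, 35, 42, 122, 136, 102, 48]
14 before [48, 52, 109, 136, 138, 131, 138, 141, 133, 133, 134, 149, 160, 158, 152, 155, 159, 114, 117, 140, 89, 40, 40, 45, 43, 45, 40, 40]
14 after  [178, 177, 174, 172, 170, 163, 159, 152, 144, 132, 184, 246, 243, 242, 244, 231, 142, 105, 58, 29, 39, 34, 34, 34, 77, 112, 92, 43]
```

```bash
python3 - <<'E'
from h import *
import cv2
o=np.array([.5935,-.199,.0711]);R=R_well(-2.53);q=o+R@[0,-.004,0]
ys=np.arange(14,62,.5)
for n in("top","scene"):
  for k in("0","16"):
    im=cv2.cvtColor(cv2.imread(f"pics/{n}{k}.png"),cv2.COLOR_BGR2GRAY).astype(np.float32);a=[]
    for xx in np.arange(-12,12.1,2):
        uv=proj(n,q+np.c_[0*ys+xx,ys,0*ys+10.5]/1e3@R.T).astype(np.float32)
        a.append(cv2.remap(im,uv[None,:,0].copy(),uv[None,:,1].copy(),cv2.INTER_CUBIC)[0])
    print(n,k,np.mean(a,0)[::2].round().astype(int).tolist())
E
```

```text
top 0 [113, 115, 124, 135, 146, 153, 157, 157, 155, 148, 134, 114, 92, 70, 54, 44, 40, 39, 40, 42, 43, 44, 44, 45, 45, 44, 44, 44, 43, 44, 45, 47, 46, 45, 43, 42, 41, 42, 43, 45, 46, 47, 46, 44, 44, 44, 46, 46]
top 16 [219, 214, 208, 201, 192, 180, 168, 157, 146, 136, 126, 117, 109, 101, 93, 84, 75, 68, 62, 55, 48, 42, 36, 31, 33, 42, 59, 81, 102, 119, 128, 131, 132, 130, 126, 119, 106, 91, 73, 56, 43, 35, 32, 33, 34, 35, 35, 35]
scene 0 [81, 87, 94, 101, 107, 113, 119, 123, 127, 131, 133, 134, 135, 134, 132, 129, 126, 121, 116, 111, 104, 98, 91, 84, 77, 70, 63, 57, 51, 46, 41, 38, 35, 33, 32, 31, 32, 33, 35, 37, 40, 44, 48, 52, 56, 62, 67, 72]
scene 16 [107, 106, 105, 103, 101, 99, 96, 92, 88, 84, 79, 75, 70, 66, 61, 57, 54, 52, 50, 49, 49, 51, 53, 56, 60, 64, 69, 74, 80, 85, 90, 95, 99, 103, 106, 109, 110, 111, 112, 111, 110, 109, 107, 105, 103, 102, 100, 99]
```

```bash
python3 -c "
from workcell import workorder
print(workorder.job_done())"
```

```text
the job is handed in; nothing more can be done
None
```

The red cell is in the tester well, positive end up, pressed below the gate. The gate is slid across to its stop, 25.8 mm of 26 mm by the top camera. I handed the job in at about 26 s, with the arm clear. I judged the cell trapped from the camera pixel readings and contact forces, because my ten picture views were used up. I did not re-check the black cells, screwdriver, tin or multimeter at the end, and I was given no verdict.

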